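Assemble the vacuum filter on its flask

ROBOT

A 6-joint arm with a two-finger parallel gripper is mounted at the origin on a cart in front of the work surface, level with it; the furniture and walls round the work are solid. World frame = base frame: x ahead of the robot, y to its left, z up, the work surface at z = 0. Lengths are in mm, angles in rad, forces in N, time in s.
With the tool pointing down it reaches from about 350 to 875 mm from the base axis. Payload 4.2 kg.
Tool frame: the origin (TCP) lies midway between the tips of the shut fingers; the grasp point (between the pads) lies 19 mm behind it (arm.tcp_to_grasp is the distance from the TCP to the grasp point, in mm); z points along the fingers, y is the line along which they close (so a half turn about z gives the same grasp; the last joint's range is limited). The gripper opens to 85 mm and grips with 20 to 120 N. Pads are 22 mm wide; open, the fingers measure 114 mm over their backs; the gripper's body (76 mm by 85 mm) begins 54 mm behind the grasp point. The pads swing forward as they close: fully open they stand 13 mm farther back than shut.
Start: joints at [1.395, 0.385, 0.008, 0, -1.194, -0.259], TCP at [263.235, 566.839, 231.312] pointing down, gripper open.
Joint ranges: [-3.14, 3.14], [-1.21, 2.06], [-1.07, 1.41], [-3.16, 2.05], [-2.99, -0.16], [-3.1, 3.1]. Speed limits (rad/s): [2.79, 2.79, 3.14, 3.14, 3.14, 3.14].

INTERFACE

Orientations are given as a unit quaternion [x, y, z, w].
In Python, from bench import arm gives the robot as it stands.
- The arm moves only by the tool arm_command, never from a script. Its argument "rows" is a list of rows, each a list of 2 entries, a list of its own where there are three numbers: the shift along the tool's x, y, z as a fraction of full scale, then the turn, a rotation vector about the tool's x, y, z as a fraction of full scale. In form: [[[x, y, z], [wx, wy, wz]], ...]. A call has 1 to 5 rows; each row is the pose to reach, as a shift and turn from the pose commanded when the call began, along the tool's axes at that moment, turning the shorter way round; what a row does not reach only later rows make up. Full scale, the value 1, is 0.25 m for a shift and 180 degrees for a turn. A row lasts 1/10 s, in which the tool goes at most 50 mm and 8.59 degrees, less where a joint would pass 70% of its speed; a pose out of reach is approached as far as the arm can. A call with a number of a shift or a turn outside -1 to 1 is refused whole. A call with a gripper value outside its range is refused whole. "grip" is the opening, from 0 (shut) to 1 (fully open), set as the call begins (left out, the last holds). The fingers move at their own pace and stop on an object; the grip force is fixed at half the most. Time passes only in rows, so rows that repeat a pose let the fingers close. It gives the time, the measured TCP pose, the force, the opening and the grip force at its end, in the units of the state.
- arm.read_state(): the state, without advancing time (a new reading comes with each control period).
- arm.get_image(name): name is "side" or "top"; returns (picture, depth): 384x512x3 uint8, blue, green, red; 384x512 float32, mm along the optical axis (not along the pixel's ray), 0 where there is no reading.
- arm.camera_info(name): a dict with "fx", "fy", "cx", "cy" (pixels), "extrinsics" (4x4, takes a point from camera to world coordinates). Camera axes: x right, y down, z forward; pixel columns grow to the right and rows downward; lengths in mm; the calibration is good to about 2 mm. A picture is of the moment at which its call begins. camera_info takes no time and is no camera call.
- arm.job_done(): hands the job in; it is judged then, once.
Trained networks look in the newest picture that a camera, given by its name, has taken for a name from the list of things; names that differ only in an ending like _2 or _b are one class to them, and where a whole thing is asked for, a point or a joint stands for the part that bears it (a point fixed in the world has none). Each returns a list of dicts, best first, with "score" (0 to 1); they miss things now and then, are a little off and sometimes report something else, mostly with a low value. They report only what shows in the picture. A call takes as long as a camera call.
- arm.spot_in(camera, query): "position" ([column, row] in pixels, amid what is visible of it).
The state is a dict: "clock": time; "joints": joint angles; "joint_vel": joint speeds; "joint_efforts": joint torques, N m; "position": TCP position; "ee_rot": TCP orientation; "contact_force": force on the tool from outside, world axes, zero at the start; "wrist_torque": the same for the moment, N m; "gripper_width": finger opening in mm; "grasp_force": force on a finger pad.
Only numpy, scipy, OpenCV 4.12 (cv2) and the standard library are available. Lean on these libraries where they do the work, as an engineer would, in place of code of your own. Each camera call takes 0.05 s, during which the arm holds its last target. There are 200 camera calls.

TASK

Set up the vacuum filter on the white flask, in working order from the bottom up: seat the stoppered base in the flask's neck, put the perforated filter plate that fits into the base's recess, stand the steel funnel over it on the base, and close the funnel with its lid. Each part must sit fully home and level before the next goes on; leave the wide filter plate, which belongs to another filter, and the specimen cup where they are.

Things in the scene. Friction and masses are not known exactly. Their poses are not given: they have to be found in the camera images.
- flask: Squat white plastic filtering flask, fixed to the bench, 92 mm in diameter at the body (widest from z 0 to 36 mm), 85 mm high, with a short hose nipple that reaches 70 mm from its axis along its +x at height 40 mm. Origin: centre of its underside; z up. The open neck is on the axis: bore 38 mm in diameter, flaring to 46 mm inside (54 mm outside) over the top 8 mm, 30 mm deep, lip at z = 85 mm.
- filter_base: Filter base, loose, 47 mm high, about 0.18 kg, standing upright: a black rubber stopper below (z 0 to 28 mm, tapering from 29 mm in diameter at its foot to 36 mm), then a steel flange 60 mm in diameter (z 28 to 40 mm; grip here), then a steel seat ring 44 mm in outer diameter (z 40 to 47 mm) with a recess in its top 35 mm wide and 5 mm deep. Origin: centre of its underside; z up. Seated in the flask its flange rests on the lip: origin 57 mm above the flask's origin.
- filter_plate: Small perforated steel filter plate, loose, about 0.06 kg: a disc 40 mm in diameter (z 4 to 14 mm; grip its edge) on a locating spigot 31 mm in diameter with a chamfered foot (z 0 to 4 mm). Holes visible in its upper face. Origin: centre of its underside; z up. This one fits the base: the spigot goes into the recess and the disc rests on the seat ring, origin 43 mm above the base's origin.
- wide_plate: Wide perforated steel filter plate for another filter, loose: same make and height (14 mm) but the disc is 58 mm in diameter and the spigot 49 mm, so that it does not fit. Origin: centre of its underside. To be left where it is.
- funnel: Straight steel funnel, an open tube 80 mm high, about 0.2 kg, standing upright: outside diameter 54 mm, wall 3 mm, inside diameter 48 mm; the lowest 6 mm flare to 60 mm outside and 54 mm inside. The flared end is the foot and is down. Origin: centre of its foot; z up. Over the base its foot rests on the flange round the seat ring: origin 40 mm above the base's origin.
- lid: Funnel lid, loose, 35 mm high, about 0.09 kg, standing upright: a steel plug below (z 0 to 6 mm, 43 mm in diameter, chamfered to 35 mm at its foot), a steel cover disc 58 mm in diameter (z 6 to 10 mm) and a black knob on top (z 10 to 35 mm, 16 to 18 mm in diameter; grip here). Origin: centre of its underside; z up. On the funnel the disc rests on the rim: origin 74 mm above the funnel's origin.
- cup: Specimen cup with a white screw lid, loose, 52 mm in diameter and 56 mm high. Origin: centre of its underside. A bystander, to be left where it is.

How it is judged:
By the outcome, as a careful person would: the job done as asked, in the order asked, and still so for the second after the job is handed in, with the robot touching nothing.
It also fails if it takes over 112 s, if anything falls off the work surface, if the arm or the gripper's body presses on something with over 40 N, if the wrist force passes 120 N, or if a joint passes its speed limit or range.

## Working session

There is one attempt and no reset: what is moved stays moved. The work goes in short steps, Python scripts to look and compute and a tool call to move; the robot and the scene stay as the last step left them, time stands still between calls to the robot, and variables do not carry over. Pictures are saved under pics/ and viewed, at most 14 in all, crops included, and the job is handed in when it is done.

Besides the shell and the picture viewer there is one more tool, called after "Emit:" by a JSON object that holds its "method" and its "body", one argument or row to a line. arm_command: Moves the arm, as the interface text tells. Shift numbers are shares of 0.25 m and turn numbers shares of 180 degrees, none past 1 either way. Its arguments: {"type":"object","properties":{"rows":{"type":"array","items":{"type":"array"}},"grip":{"type":"number"}},"required":["rows"]}

```bash
mkdir -p pics; ls
cat > h.py <<'E'
import numpy as np, cv2
from bench import arm
from scipy.spatial.transform import Rotation as R
def pts(name,d):
    c=arm.camera_info(name); v,u=np.indices(d.shape); d=d.astype(float)
    P=np.stack([(u-c['cx'])/c['fx']*d,(v-c['cy'])/c['fy']*d,d],-1)
    E=np.array(c['extrinsics']); return P@E[:3,:3].T+E[:3,3]
def snap(name,f=None):
    im,d=arm.get_image(name)
    if f: cv2.imwrite('pics/'+f,im)
    return im,pts(name,d),d
E
python3 - <<'E'
from h import *
ims=[]
for n in ('top','side'):
    im,P,d=snap(n,n+'0.png'); np.save(n+'P.npy',P)
    c=arm.camera_info(n); print(n,np.round(c['extrinsics'],2).tolist(),c['fx'])
    for q in 'flask filter_base filter_plate wide_plate funnel lid cup'.split():
        for r in arm.spot_in(n,q)[:2]:
            u,v=map(int,r['position']); print(q,round(r['score'],2),u,v,np.round(P[v,u]), d[v,u])
s=arm.read_state(); print(s)
E
```

```text
pics
top [[-0.02, -0.98, 0.21, 282.04], [-1.0, 0.02, 0.0, 164.53], [-0.01, -0.21, -0.98, 1108.34], [0.0, 0.0, 0.0, 1.0]] 458.73281509755213
flask 0.73 287 211 [471.  80.  52.] 1071.8351
filter_base 0.76 195 182 [548. 298.  40.] 1100.3231
filter_plate 0.58 143 175 [575. 430.  13.] 1132.7792
wide_plate 0.82 351 223 [446. -75.  15.] 1102.9689
funnel 0.65 348 173 [574. -79.  -0.] 1145.2076
lid 0.73 147 230 [436. 412.  28.] 1088.9492
cup 0.69 193 226 [439. 299.  60.] 1057.7443
side [[-1.0, -0.01, -0.02, 521.95], [0.01, 0.66, -0.75, 1055.89], [0.02, -0.75, -0.66, 834.91], [0.0, 0.0, 0.0, 1.0]] 467.84163002947105
flask 0.57 262 183 [476. 123.  50.] 1219.8788
filter_base 0.64 228 236 [559. 305.  43.] 1085.4849
filter_plate 0.81 221 291 [570. 441.  15.] 1000.8676
wide_plate 0.61 267 150 [455. -75.  13.] 1393.2695
lid 0.86 278 281 [448. 425.  29.] 1006.3894
cup 0.76 275 236 [451. 318.  56.] 1069.4385
{'clock': 0.8, 'joints': array([ 1.39458173e+00,  3.84705665e-01,  7.90569095e-03,  3.35797555e-06,
       -1.19400039e+00, -2.58567106e-01]), 'joint_vel': array([-0.00023919, -0.00030446, -0.00182275,  0.00087303, -0.00069425,
        0.00071541]), 'joint_efforts': array([ 1.50548804e-04, -3.92033243e+01,  1.88608843e+01,  4.19052288e+00,
       -2.07396974e-04,  3.62593838e-06]), 'position': array([263.24635823, 566.83733373, 231.31138431]), 'ee_rot': array([ 9.76463653e-01, -2.15682020e-01,  1.64296081e-06,  1.95229524e-06]), 'contact_force': array([-0.11560189,  0.2955879 , -1.0122764 ]), 'wrist_torque': array([-0.0207302 , -0.02338086, -0.04429384]), 'grasp_force': 0.0, 'gripper_width': 85.74137313994493}
```

View pics/top0.png

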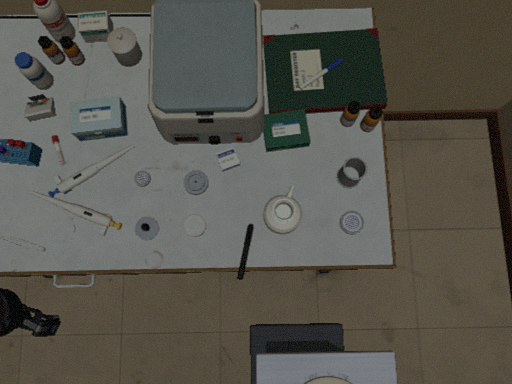

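View pics/side0.png

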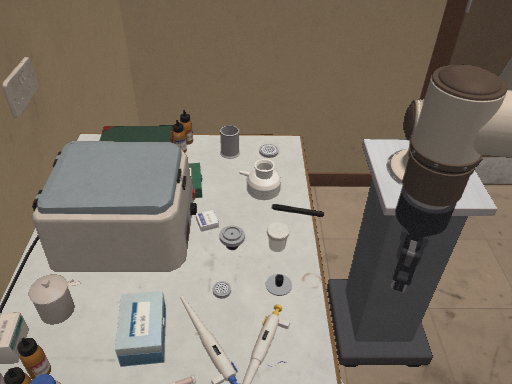

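Run:
```python
from h import *
# upper faces: cluster points by height bands near each thing, in both views
from scipy import optimize
def fit(xy):
    f=lambda p:np.hypot(xy[:,0]-p[0],xy[:,1]-p[1])
    c,r=cv2.minEnclosingCircle(xy.astype(np.float32)); return np.round([*c,r],1),np.round(xy.mean(0),1),len(xy)
# (name, centre guess, radius, z band)
for n in ('top','side'):
    P=np.load(n+'P.npy').reshape(-1,3)
    for q,c,rad,z in [('flask lip',(473,80),60,(80,92)),('base ring',(555,302),50,(43,52)),('base flange',(555,302),50,(35,43)),('plate',(573,432),40,(9,20)),
      ('wide',(450,-75),50,(9,20)),('funnel rim',(573,-79),60,(74,86)),('funnel',(573,-79),60,(20,70)),('lid disc',(443,418),45,(5,14)),('knob',(443,418),45,(28,40)),('cup',(445,308),45,(50,62))]:
        m=(np.hypot(P[:,0]-c[0],P[:,1]-c[1])<rad)&(P[:,2]>z[0])&(P[:,2]<z[1])
        if m.sum()>5: print(n,q,*fit(P[m,:2]),np.round(np.median(P[m,2]),1))
```

```text
top flask lip [469.2  89.7  26.9] [469.4  89.5] 169 84.1
top base ring [548.3 297.2  26.7] [549.1 296.6] 160 45.2
top base flange [549.3 295.5  30.1] [547.6 294.7] 312 40.4
top plate [568.2 431.   20.3] [567.8 430.9] 193 13.9
top wide [448.7 -77.9  29. ] [448.6 -77.6] 443 14.2
top funnel rim [564.2 -78.7  28.6] [565.4 -81.1] 139 79.3
top funnel [564.1 -78.4  26.8] [565.2 -78.9] 291 46.9
top lid disc [451.1 417.5  35.3] [443.8 416.1] 382 9.6
top knob [443.5 417.2   9.1] [443.3 415.9] 45 34.3
top cup [441.7 295.9  26.1] [441.2 296.1] 388 55.4
side flask lip [469.8  88.6  29.4] [471.2  89. ] 111 83.9
side base ring [553.3 298.2  23.4] [551.4 297.5] 120 45.8
side base flange [551.7 295.9  32. ] [550.2 302.5] 274 40.2
side plate [569.7 432.   21.5] [569.7 434.2] 240 14.0
side wide [451.5 -77.   31.4] [451.1 -74.8] 196 14.1
side funnel rim [566.9 -78.5  30. ] [567.5 -77.6] 89 78.6
side funnel [569.5 -77.   30. ] [566.5 -68. ] 329 52.0
side lid disc [451.3 420.4  35.1] [445.9 421.9] 372 10.0
side knob [445.6 418.2   8.7] [446.1 419.4] 51 33.8
side cup [444.6 297.3  27.5] [444.1 299.8] 303 55.4
```

The top view shows the base at (196,182), small plate at (143,178), lid at (147,228), flask at (282,212), funnel at (350,172) and wide plate at (351,223). The cup is at (195,225). The side view agrees, with depth heights matching the given sizes.

Emit:
{"method": "arm_command", "body": {
  "rows": [
    [[0.2,0.04,0.03],[0,0,-0.0466]],
    [[0.4,0.1,0.06],[0,0,-0.0932]],
    [[0.6,0.15,0.09],[0,0,-0.1384]],
    [[0.8,0.19,0.12],[0,0,-0.1384]],
    [[0.873,0.199,0.124],[0,0,-0.1384]]
  ],
  "grip": 1
}}

```text
clock: 1.3
position: [442.0, 427.1, 199.6]
ee_rot: [1.0, -0.001, -0.0, 0.001]
contact_force: [0.8, 0.8, -0.9]
gripper_width: 85.0
grasp_force: 0.0
```

```bash
cat >> h.py <<'E'
def go(x,y,z):
    s=arm.read_state(); r=R.from_quat(s['ee_rot'])
    d=r.inv().apply(np.array([x,y,z])-s['position'])/250
    w=(r.inv()*R.from_quat([1,0,0,0])).as_rotvec()/np.pi
    print('t',s['clock'],'pos',np.round(s['position'],1),'shift',np.round(d,4),'turn',np.round(w,4),'grip',s['gripper_width'],s['grasp_force'],np.round(s['contact_force'],1))
E
python3 -c "
from h import *
print(arm.tcp_to_grasp)
go(550.5,297,110)"
```

```text
18.700000000000003
t 1.3 pos [442.  427.1 199.6] shift [0.4353 0.5191 0.3588] turn [ 0.0004  0.0003 -0.0007] grip 85.03375616983023 0.0 [ 0.8  0.8 -0.9]
```

Emit:
{"method": "arm_command", "body": {
  "rows": [
    [[0.11,0.13,0.09],[0,0,0]],
    [[0.22,0.26,0.18],[0,0,0]],
    [[0.33,0.39,0.27],[0,0,0]],
    [[0.434,0.52,0.36],[0,0,-0.0007]],
    [[0.434,0.52,0.36],[0,0,-0.0007]]
  ]
}}

```text
clock: 1.8
position: [549.1, 294.5, 106.3]
ee_rot: [1.0, -0.002, -0.003, 0.002]
contact_force: [0.0, -0.2, -0.7]
gripper_width: 85.4
grasp_force: 0.0
```

Run:
```python
from h import *
go(550.5,297,8)
s=arm.read_state()['position']
for n in('side','top'):
    im,P,d=snap(n); Q=P.reshape(-1,3)
    m=(np.abs(Q[:,0]-550)<60)&(np.abs(Q[:,1]-297)<80)&(Q[:,2]>80)&(Q[:,2]<165)
    q=Q[m]; print(n,m.sum(),q.min(0).round(),q.max(0).round(), np.percentile(q[:,2],[1,5,20]).round())
    v,u=np.where(m.reshape(d.shape)); cv2.imwrite(f'pics/{n}1.png',cv2.resize(im[120:280,140:340],None,fx=2.5,fy=2.5))
    np.save(n+'1.npy',P)
```

```text
t 1.8 pos [549.1 294.5 106.3] shift [ 0.0078 -0.0118  0.3931] turn [ 0.0015  0.0019 -0.0014] grip 85.35902819262729 0.0 [ 0.  -0.2 -0.7]
side 86 [537. 340. 119.] [561. 365. 165.] [119. 120. 129.]
top 57 [536. 238. 123.] [552. 355. 165.] [124. 126. 131.]
```

View pics/side1.png

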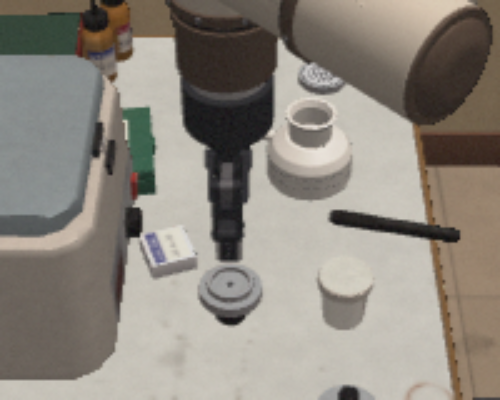

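The side view shows the open fingers directly above the base (about (230,255) in the crop), with nothing in the way. I'll let the arm settle, then descend.

Emit:
{"method": "arm_command", "body": {
  "rows": [
    [[0,0,0],[0,0,0]],
    [[0,0,0],[0,0,0]]
  ]
}}

```text
clock: 2.1
position: [548.6, 301.3, 111.5]
ee_rot: [1.0, 0.002, 0.001, -0.001]
contact_force: [0.9, 0.7, -0.6]
gripper_width: 85.7
grasp_force: 0.0
```

```bash
python3 -c "
from h import *
go(551,297,8)
for n in('side','top'):
    im,P,d=snap(n); Q=P.reshape(-1,3)
    m=(np.abs(Q[:,0]-550)<60)&(np.abs(Q[:,1]-297)<80)&(Q[:,2]>80)&(Q[:,2]<150)
    q=Q[m]; print(n,m.sum(),q.min(0).round(1),q.max(0).round(1))
go(551,297,8)
"
```

```text
t 2.1 pos [548.6 301.3 111.5] shift [0.0088 0.0177 0.4138] turn [-0.0005 -0.0005  0.0013] grip 85.70121247080365 0.0 [ 0.9  0.7 -0.6]
side 70 [538.3 257.4 126.4] [558.2 359.  149.6]
top 31 [535.2 245.3 127.5] [542.5 355.  148.4]
t 2.2 pos [548.4 301.1 111.3] shift [0.0097 0.0169 0.413 ] turn [-0.0004 -0.0004  0.0013] grip 85.38139249766124 0.0 [-0.2  0.5  0.1]
```

Emit:
{"method": "arm_command", "body": {
  "rows": [
    [[0.01,0.016,0.1],[0,0,0.001]],
    [[0.01,0.016,0.25],[0,0,0.001]],
    [[0.01,0.016,0.36],[0,0,0.001]],
    [[0.01,0.016,0.41],[0,0,0.001]],
    [[0.01,0.016,0.41],[0,0,0.001]]
  ]
}}

```text
clock: 2.7
position: [550.2, 295.7, 6.4]
ee_rot: [1.0, -0.0, -0.001, 0.001]
contact_force: [0.2, -0.5, 0.7]
gripper_width: 85.5
grasp_force: 0.0
```

Emit:
{"method": "arm_command", "body": {
  "rows": [
    [[0,0,0],[0,0,0]],
    [[0,0,0],[0,0,0]],
    [[0,0,0],[0,0,0]],
    [[0,0,0],[0,0,0]],
    [[0,0,0],[0,0,0]]
  ],
  "grip": 0.5
}}

```text
clock: 3.2
position: [552.6, 296.9, 10.4]
ee_rot: [1.0, -0.0, 0.002, -0.001]
contact_force: [-0.2, 0.1, 6.4]
gripper_width: 58.0
grasp_force: 63.8
```

```bash
python3 -c "
from h import *
go(469.5,89,120)"
```

```text
t 3.2 pos [552.6 296.9  10.4] shift [-0.3307  0.8305 -0.442 ] turn [-0.0009 -0.0012 -0.    ] grip 57.96572732771027 63.781037740409374 [-0.2  0.1  6.4]
```

Emit:
{"method": "arm_command", "body": {
  "rows": [
    [[0,0,-0.1],[0,0,0]],
    [[0,0,-0.25],[0,0,0]],
    [[0,0,-0.4],[0,0,0]],
    [[0,0,-0.46],[0,0,0]],
    [[0,0,-0.46],[0,0,0]]
  ],
  "grip": 0.5
}}

```text
clock: 3.7
position: [552.5, 296.9, 126.3]
ee_rot: [1.0, -0.0, 0.003, -0.002]
contact_force: [0.1, -0.0, -1.9]
gripper_width: 57.6
grasp_force: 64.8
```

Emit:
{"method": "arm_command", "body": {
  "rows": [
    [[-0.06,0.16,0],[0,0,0]],
    [[-0.13,0.33,0],[0,0,0]],
    [[-0.2,0.5,0],[0,0,0]],
    [[-0.27,0.67,0],[0,0,0]],
    [[-0.32,0.8,0],[0,0,0]]
  ]
}}

```text
clock: 4.2
position: [468.0, 93.1, 121.2]
ee_rot: [1.0, -0.001, -0.002, 0.001]
contact_force: [0.0, 0.3, -0.8]
gripper_width: 58.0
grasp_force: 64.9
```

Emit:
{"method": "arm_command", "body": {
  "rows": [
    [[0,0.02,0],[0,0,0]],
    [[-0.01,0.03,0],[0,0,0]],
    [[-0.01,0.03,0],[0,0,0]],
    [[-0.01,0.03,0],[0,0,0]],
    [[-0.01,0.03,0],[0,0,0]]
  ]
}}

```text
clock: 4.7
position: [468.9, 89.2, 122.5]
ee_rot: [1.0, 0.0, -0.0, 0.0]
contact_force: [0.0, -0.4, -1.6]
gripper_width: 57.7
grasp_force: 64.9
```

Run:
```python
from h import *
s=arm.read_state(); print(s['position'],s['gripper_width'])
for n in('side','top'):
    im,P,d=snap(n); np.save(n+'2.npy',P); np.save(n+'2i.npy',im)
    c=arm.camera_info(n);E=np.array(c['extrinsics']);p=E[:3,:3].T@(np.array([470,89,105])-E[:3,3]);u=int(p[0]/p[2]*c['fx']+c['cx']);v=int(p[1]/p[2]*c['fy']+c['cy'])
    print(n,u,v); cr=im[v-45:v+45,u-45:u+45]; cv2.imwrite(f'pics/{n}2.png',cv2.resize(cr,None,fx=4,fy=4,interpolation=2))
a=cv2.imread('pics/side2.png');b=cv2.imread('pics/top2.png');cv2.imwrite('pics/c2.png',np.hstack([a,b]))
go(469.5,89,110)
```

```text
[468.86157053  89.22256536 122.54992335] 57.72993274498353
side 264 158
top 284 207
t 4.8 pos [468.7  89.  122.6] shift [0.003  0.0001 0.0504] turn [ 0.      0.0001 -0.    ] grip 57.73542427229947 64.88991351798177 [ 0.6  0.3 -3.6]
```

View pics/c2.png

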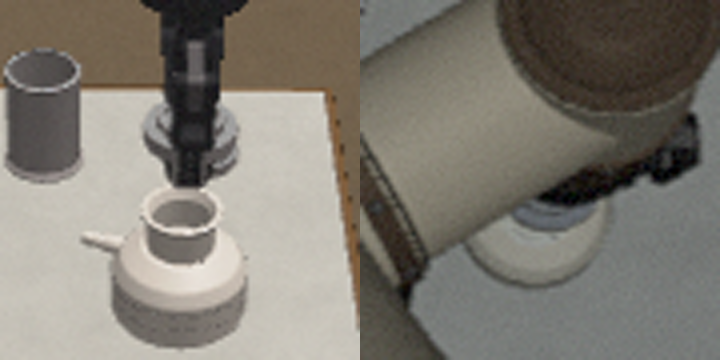

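The left crop (side) shows the base held above the neck, with its flange centre around crop x=191 against the neck at 181. Next I'll measure that with depth.

Run:
```python
from h import *
P=np.load('side2.npy');im=np.load('side2i.npy')
Q=P.reshape(-1,3);c=im.reshape(-1,3).astype(int)
near=(np.abs(Q[:,0]-470)<50)&(np.abs(Q[:,1]-89)<60)
for z0,z1 in((75,81),(81,88),(134,138),(138,142),(142,148),(148,153),(153,158),(158,164)):
    m=near&(Q[:,2]>z0)&(Q[:,2]<z1); q=Q[m]
    if len(q): print(z0,len(q),q.min(0).round(1),q.max(0).round(1),'midx',((q[:,0].min()+q[:,0].max())/2).round(1))
# row profile
for v in range(135,175,2):
    xs=np.where(near.reshape(P.shape[:2])[v]&(P[v,:,2]>70))[0]
    if len(xs): print(v,xs.min(),xs.max(),P[v,xs[0]].round(),P[v,xs[-1]].round(),im[v,xs[0]],im[v,xs[-1]])
```

```text
75 62 [449.7  64.   75.2] [491.6 114.6  80.8] midx 470.6
81 88 [444.6  65.2  81.1] [497.  119.2  87.6] midx 470.8
134 4 [458.5 121.5 135.9] [478.4 130.4 137.6] midx 468.5
138 23 [448.3  97.4 138.1] [495.6 134.6 141.7] midx 471.9
142 45 [440.3  97.5 142. ] [495.7 130.5 147.9] midx 468.0
148 82 [440.   66.4 148.1] [495.8 132.8 153. ] midx 467.9
153 37 [448.3  72.4 153.1] [495.7 133.  157.8] midx 472.0
158 25 [448.1  78.4 158.2] [488.4 134.4 161.1] midx 468.3
135 260 273 [485. 117. 196.] [454. 121. 200.] [49 53 59] [39 33 34]
137 260 273 [485. 119. 192.] [454. 124. 196.] [88 90 91] [40 41 39]
139 258 274 [488.  72. 154.] [447.  66. 150.] [158 160 159] [164 168 170]
141 256 276 [493.  75. 150.] [442.  77. 152.] [159 161 162] [162 162 161]
143 255 276 [496.  86. 151.] [443.  85. 151.] [161 164 164] [158 160 160]
145 255 277 [496.  93. 150.] [441.  96. 153.] [139 142 144] [159 157 161]
147 255 277 [496.  98. 147.] [441. 103. 151.] [86 87 90] [100 103 107]
149 255 277 [496.  97. 141.] [440. 100. 143.] [138 143 148] [107 107 111]
151 257 275 [491. 103. 139.] [446. 107. 142.] [109 113 116] [89 90 95]
153 260 272 [482.  93. 125.] [454. 116. 142.] [59 63 63] [69 70 75]
155 260 271 [482.  96. 121.] [454.  98. 123.] [ 95  99 102] [36 38 37]
157 261 271 [480.  97. 115.] [454.  93. 113.] [68 73 77] [81 84 88]
159 261 269 [478.  68.  87.] [461. 125. 131.] [201 212 218] [81 82 86]
161 256 271 [491.  73.  84.] [452.  68.  81.] [197 208 215] [209 219 226]
163 255 273 [494.  83.  85.] [447.  79.  83.] [210 219 227] [209 219 226]
165 254 274 [497.  91.  85.] [445.  92.  86.] [179 190 198] [199 210 217]
167 255 273 [495. 101.  86.] [447.  96.  83.] [181 191 203] [209 219 226]
169 256 272 [492. 106.  84.] [451. 111.  88.] [115 120 128] [199 208 216]
171 256 271 [492.  98.  70.] [452. 100.  73.] [103 107 114] [113 119 125]
173 259 269 [484. 107.  71.] [458. 106.  71.] [ 98 103 109] [110 118 123]
```

Emit:
{"method": "arm_command", "body": {
  "rows": [
    [[0.011,-0.005,0.02],[0,0,0]],
    [[0.011,-0.005,0.04],[0,0,0]],
    [[0.011,-0.005,0.09],[0,0,0]],
    [[0.011,-0.005,0.15],[0,0,0]],
    [[0.011,-0.005,0.15],[0,0,0]]
  ]
}}

```text
clock: 5.3
position: [469.7, 88.9, 83.2]
ee_rot: [1.0, -0.001, -0.002, 0.001]
contact_force: [-1.0, -0.7, -2.1]
gripper_width: 57.9
grasp_force: 64.9
```

Emit:
{"method": "arm_command", "body": {
  "rows": [
    [[0,0,0.015],[0,0,0]],
    [[0,0,0.03],[0,0,0]],
    [[0,0,0.045],[0,0,0]],
    [[0,0,0.045],[0,0,0]]
  ]
}}

```text
clock: 5.7
position: [471.1, 89.5, 73.8]
ee_rot: [1.0, -0.001, -0.0, 0.0]
contact_force: [0.7, 0.1, -1.8]
gripper_width: 57.9
grasp_force: 64.9
```

```bash
python3 -c "
from h import *
go(471.5,90,67.4); print(arm.read_state()['wrist_torque'])"
```

```text
t 5.7 pos [471.1  89.5  73.8] shift [ 0.0017 -0.0019  0.0257] turn [ 0.0001  0.0002 -0.0003] grip 57.92961236251938 64.88360250368714 [ 0.7  0.1 -1.8]
[0.01021537 0.0209165  0.03735214]
```

Emit:
{"method": "arm_command", "body": {
  "rows": [
    [[0,0,0.01],[0,0,0]],
    [[0,0,0.02],[0,0,0]],
    [[0,0,0.026],[0,0,0]],
    [[0,0,0.028],[0,0,0]],
    [[0,0,0.028],[0,0,0]]
  ]
}}

```text
clock: 6.2
position: [471.3, 89.6, 67.4]
ee_rot: [1.0, -0.0, 0.0, 0.0]
contact_force: [-1.9, -1.2, 2.3]
gripper_width: 57.8
grasp_force: 65.2
```

```bash
python3 -c "
from h import *
go(471.5,90,67.4); print(arm.read_state()['wrist_torque'])"
```

```text
t 6.2 pos [471.3  89.6  67.4] shift [ 0.0009 -0.0017 -0.0001] turn [ 0.     -0.     -0.0003] grip 57.766338242825036 65.16714440658689 [-1.9 -1.2  2.3]
[0.11127667 0.44260537 0.01017156]
```

Emit:
{"method": "arm_command", "body": {
  "rows": [
    [[0,0,0.004],[0,0,0]],
    [[0,0,0.008],[0,0,0]],
    [[0,0,0.008],[0,0,0]],
    [[0,0,0.008],[0,0,0]]
  ]
}}

```text
clock: 6.6
position: [471.3, 89.6, 67.2]
ee_rot: [1.0, -0.0, 0.0, 0.0]
contact_force: [-6.8, 0.0, 18.3]
gripper_width: 57.9
grasp_force: 66.3
```

Emit:
{"method": "arm_command", "body": {
  "rows": [
    [[0,0,0],[0,0,0]],
    [[0,0,0],[0,0,0]],
    [[0,0,0],[0,0,0]],
    [[0,0,0],[0,0,0]],
    [[0,0,0],[0,0,0]]
  ],
  "grip": 1
}}

```text
clock: 7.1
position: [471.3, 89.6, 64.8]
ee_rot: [1.0, -0.0, -0.0, 0.0]
contact_force: [0.1, -0.5, -0.2]
gripper_width: 85.3
grasp_force: 0.0
```

Emit:
{"method": "arm_command", "body": {
  "rows": [
    [[0,0,-0.1],[0,0,0]],
    [[0,0,-0.25],[0,0,0]],
    [[0,0,-0.4],[0,0,0]],
    [[-0.1,-0.1,-0.4],[0,0,0]],
    [[-0.1,-0.25,-0.4],[0,0,0]]
  ]
}}

```text
clock: 7.6
position: [444.5, 151.3, 166.2]
ee_rot: [1.0, -0.002, 0.0, -0.001]
contact_force: [0.7, -0.3, -0.8]
gripper_width: 85.2
grasp_force: 0.0
```

Emit:
{"method": "arm_command", "body": {
  "rows": [
    [[0,-0.2,0],[0,0,0]],
    [[0,-0.4,0],[0,0,0]],
    [[0,-0.6,0],[0,0,0]],
    [[0.1,-0.75,0],[0,0,0]],
    [[0.2,-0.9,0],[0,0,0]]
  ]
}}

```text
clock: 8.1
position: [496.5, 379.2, 165.0]
ee_rot: [1.0, 0.001, -0.0, 0.0]
contact_force: [1.1, 0.1, 1.0]
gripper_width: 85.3
grasp_force: 0.0
```

Run:
```python
from h import *
go(569,432,100)
def crop(n,p3):
    im,P,d=snap(n)
    c=arm.camera_info(n);E=np.array(c['extrinsics']);p=E[:3,:3].T@(np.array(p3)-E[:3,3]);u=int(p[0]/p[2]*c['fx']+c['cx']);v=int(p[1]/p[2]*c['fy']+c['cy'])
    Q=P.reshape(-1,3); m0=np.hypot(Q[:,0]-p3[0],Q[:,1]-p3[1])<45
    for z0,z1 in((70,80),(80,90),(93,100),(98,102),(102,110)):
        q=Q[m0&(Q[:,2]>z0)&(Q[:,2]<z1)]
        if len(q)>3:
            cc,r=cv2.minEnclosingCircle(q[:,:2].astype(np.float32)); A=np.linalg.lstsq(np.c_[q[:,:2],np.ones(len(q))],q[:,2],rcond=None)[0]
            print(n,z0,len(q),np.round(cc,1),round(r,1),'bbox mid',((q.min(0)+q.max(0))/2).round(1)[:2],'med z',np.median(q[:,2]).round(1),'tilt',A[:2].round(3))
    return cv2.resize(im[v-45:v+45,u-45:u+45],None,fx=4,fy=4,interpolation=2)
cv2.imwrite('pics/c3.png',np.hstack([crop(n,[471,90,95]) for n in('side','top')]))
```

```text
t 8.1 pos [496.5 379.2 165. ] shift [ 0.2904 -0.2108  0.26  ] turn [0.     0.     0.0004] grip 85.29109896458394 0.0 [1.1 0.1 1. ]
top 80 7 [450.6  97.3] 21.7 bbox mid [449.7  97.3] med z 87.9 tilt [-0.221  0.031]
top 93 362 [468.3  89.6] 29.8 bbox mid [468.3  89.4] med z 97.5 tilt [-0.004  0.006]
top 98 214 [468.2  89.2] 29.5 bbox mid [467.9  89.7] med z 99.3 tilt [ 0.004 -0.009]
top 102 104 [468.1  89.2] 21.9 bbox mid [468.2  89.9] med z 103.7 tilt [-0.01  -0.006]
```

View pics/c3.png

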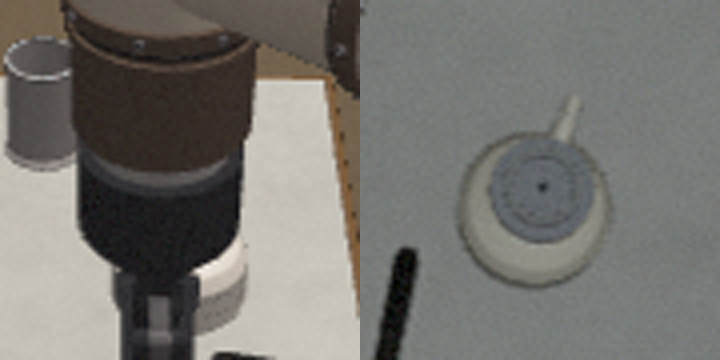

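The right crop (top) shows the base's flange over the flask at (540,190). Depth puts the flange at z≈98 and the ring at z≈104, level and fully home. The plate is next.

Emit:
{"method": "arm_command", "body": {
  "rows": [
    [[0.1,-0.08,0.14],[0,0,0]],
    [[0.2,-0.16,0.28],[0,0,0]],
    [[0.297,-0.215,0.42],[0,0,0]],
    [[0.297,-0.215,0.42],[0,0,0]],
    [[0.297,-0.215,0.42],[0,0,0]]
  ]
}}

```text
clock: 8.7
position: [570.3, 429.5, 57.6]
ee_rot: [1.0, -0.001, -0.001, 0.002]
contact_force: [-0.8, -0.1, 0.2]
gripper_width: 85.4
grasp_force: 0.0
```

Emit:
{"method": "arm_command", "body": {
  "rows": [
    [[0,0,0],[0,0,0]],
    [[0,0,0],[0,0,0]]
  ]
}}

```text
clock: 8.9
position: [571.2, 431.3, 63.5]
ee_rot: [1.0, -0.0, 0.002, -0.002]
contact_force: [0.1, -0.7, -0.1]
gripper_width: 85.5
grasp_force: 0.0
```

Run:
```python
from h import *
go(570.5,431.5,5)
im,P,d=snap('side'); Q=P.reshape(-1,3); np.save('s4.npy',P)
m=np.hypot(Q[:,0]-570,Q[:,1]-432)<32
q=Q[m&(Q[:,2]>9)&(Q[:,2]<20)]; print(len(q),q.min(0).round(1),q.max(0).round(1))
m=(np.abs(Q[:,0]-570)<30)&(np.abs(Q[:,1]-432)<80)&(Q[:,2]>60)&(Q[:,2]<110); q=Q[m]; print(len(q),q.min(0).round(1),q.max(0).round(1))
```

```text
t 8.9 pos [571.2 431.3  63.5] shift [-3.500e-03 -2.000e-04  2.341e-01] turn [-0.0011 -0.0011 -0.0002] grip 85.52482387495766 0.0 [ 0.1 -0.7 -0.1]
162 [551.  416.8   9.1] [588.2 452.8  16.8]
64 [560.3 477.8  78.7] [582.3 488.7 104. ]
```

Emit:
{"method": "arm_command", "body": {
  "rows": [
    [[-0.005,0,0.08],[0,0,0]],
    [[-0.005,0,0.16],[0,0,0]],
    [[-0.005,0,0.21],[0,0,0]],
    [[-0.005,0,0.222],[0,0,0]],
    [[-0.005,0,0.222],[0,0,0]]
  ]
}}

```text
clock: 9.45
position: [569.7, 430.9, 5.2]
ee_rot: [1.0, -0.0, 0.0, -0.0]
contact_force: [-0.0, -0.8, 0.3]
gripper_width: 85.1
grasp_force: 0.0
```

Emit:
{"method": "arm_command", "body": {
  "rows": [
    [[0,0,0],[0,0,0]],
    [[0,0,0],[0,0,0]],
    [[0,0,0],[0,0,0]]
  ],
  "grip": 0.7
}}

```text
clock: 9.75
position: [569.9, 431.2, 5.4]
ee_rot: [1.0, -0.0, 0.001, -0.001]
contact_force: [0.1, 0.6, -0.4]
gripper_width: 59.7
grasp_force: 0.0
```

Run:
```python
from h import *
go(569.8,431.5,5)
im,P,d=snap('side'); Q=P.reshape(-1,3)
m=(np.abs(Q[:,0]-570)<14)&(Q[:,1]>455)&(Q[:,1]<500)&(Q[:,2]>4)&(Q[:,2]<60); q=Q[m]; print(len(q),q.min(0).round(1),q.max(0).round(1)); print(q[np.argsort(q[:,2])][:12].round(1))
```

```text
t 9.75 pos [569.9 431.2   5.4] shift [-0.0006 -0.0013  0.0018] turn [-0.0003 -0.0003 -0.0003] grip 59.71762578609156 0.0 [ 0.1  0.6 -0.4]
50 [557.5 465.5  10.9] [580.8 491.7  60. ]
[[579.7 466.1  10.9]
 [562.8 467.6  13.1]
 [560.6 468.8  14.8]
 [562.7 467.8  16.8]
 [560.6 468.   17. ]
 [579.4 468.4  17.5]
 [579.4 466.7  18.6]
 [568.7 472.2  19.5]
 [562.6 467.3  19.5]
 [560.5 467.9  20.5]
 [579.4 465.5  20.6]
 [560.6 465.9  21.1]]
```

Emit:
{"method": "arm_command", "body": {
  "rows": [
    [[0,0,0],[0,0,0]],
    [[0,0,0],[0,0,0]],
    [[0,0,0],[0,0,0]],
    [[0,0,0],[0,0,0]],
    [[0,0,0],[0,0,0]]
  ],
  "grip": 0.3
}}

```text
clock: 10.3
position: [570.0, 431.1, 5.3]
ee_rot: [1.0, -0.0, 0.0, -0.0]
contact_force: [-0.8, -1.1, 3.5]
gripper_width: 36.1
grasp_force: 60.0
```

Emit:
{"method": "arm_command", "body": {
  "rows": [
    [[0,0,-0.1],[0,0,0]],
    [[0,0,-0.25],[0,0,0]],
    [[0,0,-0.4],[0,0,0]],
    [[0,0,-0.5],[0,0,0]],
    [[0,0,-0.5],[0,0,0]]
  ]
}}

```text
clock: 10.8
position: [571.3, 432.3, 134.1]
ee_rot: [1.0, -0.0, 0.003, -0.003]
contact_force: [0.5, 0.2, -1.5]
gripper_width: 36.0
grasp_force: 60.0
```

Emit:
{"method": "arm_command", "body": {
  "rows": [
    [[-0.05,0.16,0],[0,0,0]],
    [[-0.1,0.33,0],[0,0,0]],
    [[-0.15,0.5,0],[0,0,0]],
    [[-0.2,0.68,0],[0,0,0]],
    [[-0.25,0.86,0],[0,0,0]]
  ]
}}

```text
clock: 11.3
position: [505.1, 213.6, 127.7]
ee_rot: [1.0, -0.001, -0.001, 0.001]
contact_force: [0.5, -0.7, -0.9]
gripper_width: 35.9
grasp_force: 60.1
```

```bash
python3 -c "
from h import *
go(471,89.7,130)"
```

```text
t 11.3 pos [505.1 213.6 127.7] shift [-0.1359  0.4957 -0.0079] turn [ 0.0005  0.0009 -0.0003] grip 35.91092983116501 60.08665323257446 [ 0.5 -0.7 -0.9]
```

Emit:
{"method": "arm_command", "body": {
  "rows": [
    [[-0.04,0.16,0],[0,0,0]],
    [[-0.09,0.32,0],[0,0,0]],
    [[-0.14,0.48,0],[0,0,0]],
    [[-0.146,0.507,0],[0,0,0]],
    [[-0.146,0.507,0],[0,0,0]]
  ]
}}

```text
clock: 11.8
position: [469.2, 87.6, 128.6]
ee_rot: [1.0, -0.002, -0.001, 0.0]
contact_force: [0.4, 0.2, -0.1]
gripper_width: 36.0
grasp_force: 60.1
```

Emit:
{"method": "arm_command", "body": {
  "rows": [
    [[0,0,0],[0,0,0]],
    [[0,0,0],[0,0,0]],
    [[0,0,0],[0,0,0]]
  ]
}}

```text
clock: 12.1
position: [470.6, 90.1, 129.2]
ee_rot: [1.0, 0.0, -0.0, 0.0]
contact_force: [0.7, 0.4, -0.1]
gripper_width: 36.2
grasp_force: 60.1
```

```bash
cat >> h.py <<'E'
def crop(n,p3,f=4):
    im,P,d=snap(n)
    c=arm.camera_info(n);E=np.array(c['extrinsics']);p=E[:3,:3].T@(np.array(p3)-E[:3,3]);u=int(p[0]/p[2]*c['fx']+c['cx']);v=int(p[1]/p[2]*c['fy']+c['cy'])
    return cv2.resize(im[v-45:v+45,u-45:u+45],None,fx=f,fy=f,interpolation=2),P,im
E
python3 - <<'E'
from h import *
go(471,89.7,110)
c,P,im=crop('side',[471,90,120],6); cv2.imwrite('pics/c4.png',c)
near=(np.abs(P[...,0]-470)<50)&(np.abs(P[...,1]-89)<50)&(P[...,2]>70)
for v in range(130,175,2):
    xs=np.where(near[v])[0]
    if len(xs): print(v,xs.min(),xs.max(),P[v,xs[0]].round(),P[v,xs[-1]].round(),'mid',((P[v,xs,0].min()+P[v,xs,0].max())/2).round(1),im[v,xs[0]],im[v,xs[-1]])
E
```

```text
t 12.1 pos [470.6  90.1 129.2] shift [0.0016 0.0015 0.0769] turn [0.     0.0001 0.0001] grip 36.23041711078722 60.13318419456482 [ 0.7  0.4 -0.1]
130 259 272 [488. 114. 209.] [457. 116. 210.] mid 472.1 [41 47 55] [37 32 35]
132 259 260 [487. 111. 201.] [485. 115. 204.] mid 486.2 [40 44 52] [29 30 31]
134 259 272 [487. 112. 196.] [456. 117. 200.] mid 471.7 [40 52 62] [32 29 33]
136 260 261 [485. 120. 196.] [483. 122. 197.] mid 483.8 [100 104 106] [36 37 35]
138 261 261 [483. 138. 202.] [483. 138. 202.] mid 483.1 [66 68 70] [66 68 70]
142 260 268 [484. 118. 177.] [466. 135. 189.] mid 475.2 [ 98 102 103] [46 46 45]
144 265 271 [473. 138. 185.] [459. 138. 185.] mid 465.9 [48 46 48] [39 36 42]
146 258 271 [488.  79. 137.] [454.  80. 138.] mid 471.0 [175 180 183] [139 138 140]
148 257 272 [490.  88. 137.] [452.  85. 136.] mid 471.2 [152 157 161] [177 178 178]
150 257 272 [490.  93. 135.] [452.  93. 135.] mid 471.3 [114 120 123] [118 117 120]
152 257 272 [490.  96. 131.] [452.  95. 130.] mid 471.2 [140 146 150] [111 112 116]
154 259 270 [485. 102. 129.] [457. 102. 129.] mid 471.4 [111 115 118] [87 89 95]
156 257 271 [489.  68.  97.] [452.  71. 100.] mid 470.8 [172 178 180] [142 143 145]
158 255 274 [494.  76.  96.] [444.  73.  94.] mid 469.4 [164 165 164] [169 175 176]
160 254 275 [497.  87.  98.] [442.  85.  97.] mid 469.8 [160 162 163] [161 163 161]
162 253 275 [500.  90.  93.] [443.  91.  95.] mid 471.2 [140 146 154] [161 160 160]
164 253 275 [500.  91.  88.] [443. 101.  96.] mid 471.4 [113 119 121] [135 134 137]
166 254 275 [497. 102.  90.] [443. 100.  89.] mid 470.0 [82 85 87] [111 114 118]
168 255 274 [495. 106.  86.] [446. 106.  87.] mid 470.0 [114 120 123] [129 133 138]
170 256 272 [492.  97.  73.] [450. 100.  76.] mid 470.8 [100 105 110] [84 88 91]
172 258 271 [486. 103.  71.] [452. 102.  70.] mid 469.4 [ 95  99 107] [116 121 128]
174 259 266 [484. 110.  70.] [466. 111.  71.] mid 474.8 [ 97 102 109] [103 109 114]
```

View pics/c4.png

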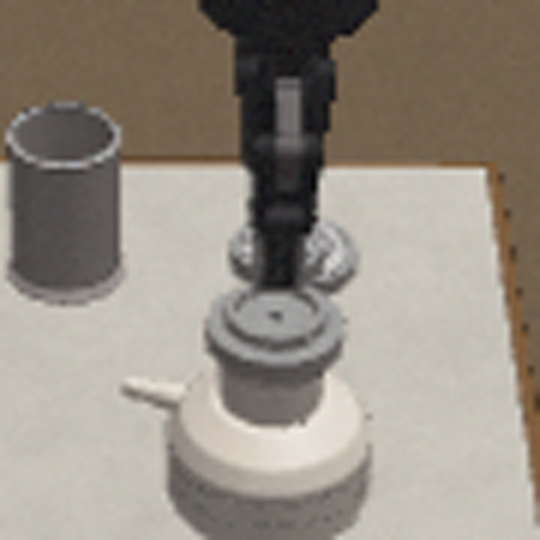

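The crop shows the plate held under the fingers at (290,255), overlapping the wide plate far behind it. By depth it is level at z 128–138, with x centre 471.2 against about 470.9 for the base. Lowering now.

Emit:
{"method": "arm_command", "body": {
  "rows": [
    [[0,0,0.03],[0,0,0]],
    [[0,0.001,0.05],[0,0,0]],
    [[0,0.001,0.07],[0,0,0]],
    [[0,0.001,0.074],[0,0,0]],
    [[0,0.001,0.074],[0,0,0]]
  ]
}}

```text
clock: 12.65
position: [470.2, 88.8, 110.7]
ee_rot: [1.0, -0.0, -0.0, 0.0]
contact_force: [0.1, 0.9, -1.0]
gripper_width: 36.3
grasp_force: 60.1
```

Emit:
{"method": "arm_command", "body": {
  "rows": [
    [[0,0,0.006],[0,0,0]],
    [[0,0,0.012],[0,0,0]],
    [[0,0,0.015],[0,0,0]],
    [[0,0,0.015],[0,0,0]]
  ]
}}

```text
clock: 13.05
position: [470.3, 88.8, 107.3]
ee_rot: [1.0, -0.0, -0.0, 0.0]
contact_force: [-0.9, -0.4, -1.2]
gripper_width: 36.1
grasp_force: 60.1
```

```bash
python3 -c "
from h import *
go(471,89.7,105.3); print(arm.read_state()['wrist_torque'])"
```

```text
t 13.05 pos [470.3  88.8 107.3] shift [ 0.003  -0.0034  0.008 ] turn [ 0.      0.     -0.0003] grip 36.07039595763063 60.132726430892944 [-0.9 -0.4 -1.2]
[ 0.0307286  -0.00519854  0.00554758]
```

Emit:
{"method": "arm_command", "body": {
  "rows": [
    [[0,0,0.004],[0,0,0]],
    [[0,0,0.008],[0,0,0]],
    [[0,0,0.01],[0,0,0]],
    [[0,0,0.01],[0,0,0]],
    [[0,0,0.01],[0,0,0]]
  ]
}}

```text
clock: 13.55
position: [470.3, 88.9, 105.2]
ee_rot: [1.0, -0.0, 0.0, -0.0]
contact_force: [-1.6, -0.8, 4.5]
gripper_width: 36.3
grasp_force: 60.5
```

```bash
python3 -c "
from h import *
go(471,89.7,105.3); print(arm.read_state()['wrist_torque'])"
```

```text
t 13.55 pos [470.3  88.9 105.2] shift [ 0.0026 -0.0033 -0.0004] turn [-0.     -0.0001 -0.0003] grip 36.32953552031228 60.4885196685791 [-1.6 -0.8  4.5]
[0.01817759 0.53927551 0.00408098]
```

Emit:
{"method": "arm_command", "body": {
  "rows": [
    [[0,0,0],[0,0,0]],
    [[0,0,0],[0,0,0]],
    [[0,0,0],[0,0,0]],
    [[0,0,0],[0,0,0]],
    [[0,0,0],[0,0,0]]
  ],
  "grip": 1
}}

```text
clock: 14.05
position: [470.3, 88.9, 104.7]
ee_rot: [1.0, -0.0, -0.0, 0.0]
contact_force: [0.3, 0.8, -0.3]
gripper_width: 85.6
grasp_force: 0.0
```

Emit:
{"method": "arm_command", "body": {
  "rows": [
    [[0,0,-0.06],[0,0,0]],
    [[0,0,-0.16],[0,0,0]],
    [[0,0.1,-0.26],[0,0,0]],
    [[0.1,0.25,-0.26],[0,0,0]],
    [[0.2,0.4,-0.2],[0,0,0]]
  ]
}}

```text
clock: 14.55
position: [522.8, -11.4, 158.1]
ee_rot: [1.0, 0.001, 0.004, -0.001]
contact_force: [0.8, 0.6, -0.6]
gripper_width: 85.3
grasp_force: 0.0
```

Emit:
{"method": "arm_command", "body": {
  "rows": [
    [[0.1,0.1,0],[0,0,0]],
    [[0.187,0.24,0.05],[0,0,0]],
    [[0.187,0.273,0.08],[0,0,0]],
    [[0.187,0.273,0.1],[0,0,0]],
    [[0.187,0.273,0.1],[0,0,0]]
  ]
}}

```text
clock: 15.05
position: [565.6, -79.1, 128.8]
ee_rot: [1.0, -0.001, -0.001, -0.0]
contact_force: [0.6, 0.6, 0.3]
gripper_width: 85.5
grasp_force: 0.0
```

Run:
```python
from h import *
def disc(Q,c,r,z0,z1,tag):
    q=Q[(np.hypot(Q[:,0]-c[0],Q[:,1]-c[1])<r)&(Q[:,2]>z0)&(Q[:,2]<z1)]
    if len(q)<8: print(tag,'none');return
    cc,rr=cv2.minEnclosingCircle(q[:,:2].astype(np.float32)); A=np.linalg.lstsq(np.c_[q[:,:2],np.ones(len(q))],q[:,2],rcond=None)[0]
    print(tag,len(q),'mec',np.round(cc,1),round(rr,1),'z',np.median(q[:,2]).round(1),'tilt',A[:2].round(3),'x',q[:,0].min().round(1),q[:,0].max().round(1))
ims=[]
for n in('side','top'):
    c,P,im=crop(n,[471,90,110]); ims.append(c); Q=P.reshape(-1,3)
    disc(Q,(470,90),45,110,120,n+' plate'); disc(Q,(470,90),45,94,102,n+' flange')
    disc(Q,(566,-78),45,75,85,n+' funnel rim')
    q=Q[(np.abs(Q[:,0]-566)<40)&(np.abs(Q[:,1]+78)<80)&(Q[:,2]>100)&(Q[:,2]<160)]; print(len(q),q.min(0).round(1),q.max(0).round(1))
cv2.imwrite('pics/c5.png',np.hstack(ims)); go(567,-78.5,34)
```

```text
side plate 125 mec [470.7  90.3] 21.1 z 114.0 tilt [-0.014 -0.019] x 450.9 490.0
side flange 128 mec [469.7  91.9] 30.8 z 97.2 tilt [0.018 0.004] x 442.6 499.8
side funnel rim 80 mec [566.1 -78.8] 29.8 z 78.7 tilt [ 0.022 -0.001] x 541.1 593.3
42 [ 555.8 -124.4  141.8] [575.6 -21.4 159.3]
top plate 249 mec [469.1  88.8] 20.1 z 114.0 tilt [0.005 0.008] x 449.3 488.1
top flange 236 mec [468.4  89. ] 29.9 z 97.0 tilt [-0.008  0.008] x 438.9 497.9
top funnel rim 50 mec [565.2 -92.5] 22.8 z 79.6 tilt [-0.031 -0.028] x 542.6 587.6
12 [ 553.6 -134.6  145.2] [ 560.5 -121.4  157.8]
t 15.15 pos [566.5 -78.5 130.2] shift [0.0018 0.     0.3847] turn [ 0.     -0.0001  0.0002] grip 85.62554217291807 0.0 [0.1 0.2 0.1]
```

View pics/c5.png

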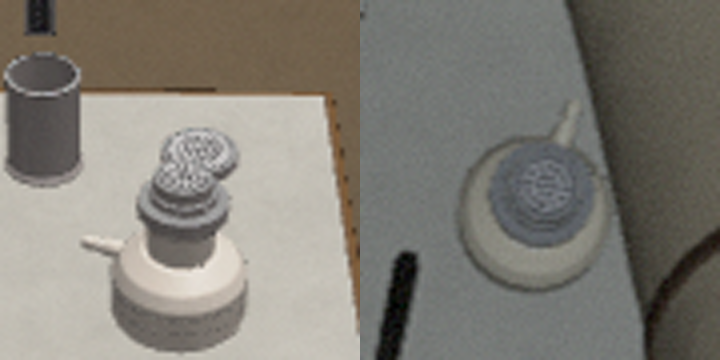

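The plate sits centred on the base in both views, with its top at z=114.0 and level, so it is home. The gripper is directly above the funnel.

Emit:
{"method": "arm_command", "body": {
  "rows": [
    [[0.004,0,0.1],[0,0,0]],
    [[0.004,0,0.24],[0,0,0]],
    [[0.004,0,0.35],[0,0,0]],
    [[0.004,0,0.385],[0,0,0]],
    [[0.004,0,0.385],[0,0,0]]
  ]
}}

```text
clock: 15.65
position: [567.4, -78.7, 33.2]
ee_rot: [1.0, 0.0, -0.001, 0.0]
contact_force: [-0.4, 0.7, 0.6]
gripper_width: 85.1
grasp_force: 0.0
```

Emit:
{"method": "arm_command", "body": {
  "rows": [
    [[0,0,0],[0,0,0]],
    [[0,0,0],[0,0,0]],
    [[0,0,0],[0,0,0]],
    [[0,0,0],[0,0,0]],
    [[0,0,0],[0,0,0]]
  ],
  "grip": 0.45
}}

```text
clock: 16.15
position: [569.3, -79.3, 35.6]
ee_rot: [1.0, -0.0, 0.002, -0.0]
contact_force: [-1.2, 0.8, 6.4]
gripper_width: 51.9
grasp_force: 63.2
```

Emit:
{"method": "arm_command", "body": {
  "rows": [
    [[0,0,-0.1],[0,0,0]],
    [[0,0,-0.25],[0,0,0]],
    [[0,0,-0.4],[0,0,0]],
    [[0,0,-0.56],[0,0,0]],
    [[0,0,-0.56],[0,0,0]]
  ]
}}

```text
clock: 16.65
position: [571.4, -79.6, 180.2]
ee_rot: [1.0, -0.0, 0.007, -0.0]
contact_force: [0.4, 0.3, -1.5]
gripper_width: 52.1
grasp_force: 63.6
```

Emit:
{"method": "arm_command", "body": {
  "rows": [
    [[-0.08,-0.14,0],[0,0,0]],
    [[-0.17,-0.29,0],[0,0,0]],
    [[-0.25,-0.44,0],[0,0,0]],
    [[-0.33,-0.58,0],[0,0,0]],
    [[-0.38,-0.67,0],[0,0,0]]
  ]
}}

```text
clock: 17.15
position: [470.7, 89.4, 172.7]
ee_rot: [1.0, -0.0, -0.001, -0.0]
contact_force: [0.1, 0.5, -1.2]
gripper_width: 52.0
grasp_force: 63.8
```

Emit:
{"method": "arm_command", "body": {
  "rows": [
    [[0,0,0],[0,0,0]],
    [[0,0,0],[0,0,0]],
    [[0,0,0],[0,0,0]],
    [[0,0,0],[0,0,0]]
  ]
}}

```text
clock: 17.55
position: [473.2, 87.3, 173.2]
ee_rot: [1.0, -0.001, -0.0, 0.0]
contact_force: [-0.5, -0.2, -2.8]
gripper_width: 52.0
grasp_force: 63.8
```

Run:
```python
from h import *
go(470.6,89.3,150)
c,P,im=crop('side',[471,90,160],6); cv2.imwrite('pics/c6.png',c)
near=(np.abs(P[...,0]-470)<50)&(np.abs(P[...,1]-89)<50)&(P[...,2]>90)
for v in range(110,170,3):
    xs=np.where(near[v])[0]
    if len(xs): print(v,xs.min(),xs.max(),P[v,xs[0]].round(),P[v,xs[-1]].round(),'mid',((P[v,xs,0].min()+P[v,xs,0].max())/2).round(1))
```

```text
t 17.55 pos [473.2  87.3 173.2] shift [-0.0102 -0.0079  0.0927] turn [ 0.0001  0.0002 -0.0008] grip 51.973329569369284 63.84173836559057 [-0.5 -0.2 -2.8]
110 259 272 [489. 112. 263.] [459. 112. 263.] mid 473.9
113 259 272 [489. 114. 256.] [458. 113. 256.] mid 473.7
116 258 272 [491. 111. 246.] [458. 115. 249.] mid 474.5
119 255 276 [497.  80. 218.] [446.  80. 219.] mid 471.4
122 255 277 [497.  96. 220.] [443.  87. 214.] mid 470.3
125 255 276 [497.  96. 211.] [446.  96. 212.] mid 471.6
128 255 276 [497.  92. 200.] [446.  94. 202.] mid 471.1
131 255 276 [497.  93. 192.] [445.  96. 194.] mid 470.9
134 255 275 [496.  95. 184.] [448.  99. 188.] mid 472.0
137 255 275 [496.  96. 176.] [447.  98. 178.] mid 471.7
140 255 275 [496.  95. 167.] [447.  99. 170.] mid 471.4
143 255 275 [496.  92. 155.] [446.  96. 159.] mid 470.9
146 254 276 [498.  91. 145.] [442.  83. 140.] mid 470.0
149 254 276 [498.  94. 138.] [442.  95. 140.] mid 470.2
152 256 273 [493. 104. 136.] [450. 106. 138.] mid 471.7
155 257 271 [490.  85. 113.] [454.  87. 114.] mid 471.7
158 255 274 [494.  75.  95.] [445.  74.  95.] mid 469.4
161 253 275 [500.  91.  97.] [443.  91.  99.] mid 471.3
164 253 275 [500.  94.  90.] [443. 100.  95.] mid 471.4
167 255 273 [495. 107.  90.] [448. 108.  92.] mid 471.6
```

View pics/c6.png

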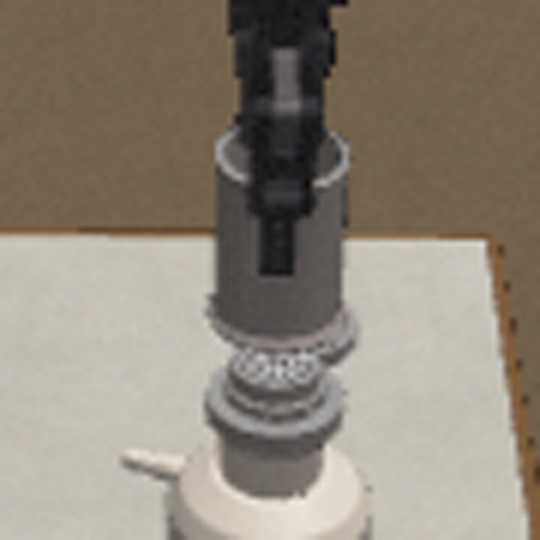

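The funnel hangs level and concentric over the base in x: 471.2 against 471.3. I'll move y by +1.8 mm and lower it.

Emit:
{"method": "arm_command", "body": {
  "rows": [
    [[0,-0.007,0.02],[0,0,0]],
    [[0,-0.007,0.05],[0,0,0]],
    [[0,-0.007,0.08],[0,0,0]],
    [[0,-0.007,0.11],[0,0,0]],
    [[0,-0.007,0.13],[0,0,0]]
  ]
}}

```text
clock: 18.1
position: [472.6, 89.6, 139.9]
ee_rot: [1.0, -0.001, -0.001, 0.0]
contact_force: [0.2, -0.9, -2.2]
gripper_width: 52.1
grasp_force: 63.8
```

Emit:
{"method": "arm_command", "body": {
  "rows": [
    [[0,0,0],[0,0,0]],
    [[0,0,0.01],[0,0,0]],
    [[0,0,0.02],[0,0,0]],
    [[0,0,0.02],[0,0,0]]
  ]
}}

```text
clock: 18.5
position: [472.9, 89.8, 135.9]
ee_rot: [1.0, -0.001, -0.0, 0.0]
contact_force: [0.4, 0.6, -2.5]
gripper_width: 52.2
grasp_force: 63.8
```

```bash
python3 -c "
from h import *
go(471,89.3,132.6); print(arm.read_state()['wrist_torque'])"
```

```text
t 18.5 pos [472.9  89.8 135.9] shift [-0.0075  0.0021  0.0131] turn [ 0.      0.0001 -0.0003] grip 52.23054780473876 63.840027283877134 [ 0.4  0.6 -2.5]
[ 0.01253997 -0.00811039  0.02119182]
```

Emit:
{"method": "arm_command", "body": {
  "rows": [
    [[0,0,0.006],[0,0,0]],
    [[0,0,0.012],[0,0,0]],
    [[0,0,0.015],[0,0,0]],
    [[0,0,0.016],[0,0,0]],
    [[0,0,0.016],[0,0,0]]
  ]
}}

```text
clock: 19.0
position: [473.1, 89.9, 132.6]
ee_rot: [1.0, -0.0, 0.0, 0.0]
contact_force: [-1.3, -0.7, 3.1]
gripper_width: 52.5
grasp_force: 64.1
```

```bash
python3 -c "
from h import *
go(471,89.3,132.6); print(arm.read_state()['wrist_torque'])"
```

```text
t 19.0 pos [473.1  89.9 132.6] shift [-0.0084  0.0023 -0.0001] turn [ 0.     -0.0001 -0.0002] grip 52.46077114924992 64.12963762879372 [-1.3 -0.7  3.1]
[-0.02423865  0.61218766  0.02989586]
```

Emit:
{"method": "arm_command", "body": {
  "rows": [
    [[0,0,0],[0,0,0]],
    [[0,0,0],[0,0,0]],
    [[0,0,0],[0,0,0]],
    [[0,0,0],[0,0,0]],
    [[0,0,0],[0,0,0]]
  ],
  "grip": 1
}}

```text
clock: 19.5
position: [473.1, 89.9, 132.0]
ee_rot: [1.0, -0.0, 0.0, 0.0]
contact_force: [-0.5, -0.2, 1.2]
gripper_width: 85.0
grasp_force: 0.0
```

Emit:
{"method": "arm_command", "body": {
  "rows": [
    [[0,0,-0.06],[0,0,0]],
    [[0,0,-0.16],[0,0,0]],
    [[0,0,-0.32],[0,0,0]],
    [[0,0,-0.42],[0,0,0]],
    [[0,-0.1,-0.42],[0,0,0]]
  ]
}}

```text
clock: 20.0
position: [475.0, 114.6, 241.5]
ee_rot: [1.0, -0.002, 0.004, -0.002]
contact_force: [0.7, 0.3, -0.6]
gripper_width: 85.5
grasp_force: 0.0
```

Emit:
{"method": "arm_command", "body": {
  "rows": [
    [[0,-0.2,0],[0,0,0]],
    [[-0.05,-0.4,0.05],[0,0,0]],
    [[-0.1,-0.58,0.1],[0,0,0]],
    [[-0.11,-0.76,0.15],[0,0,0]],
    [[-0.11,-0.94,0.2],[0,0,0]]
  ],
  "grip": 0.55
}}

```text
clock: 20.5
position: [445.0, 351.8, 186.8]
ee_rot: [1.0, 0.0, 0.0, -0.0]
contact_force: [1.3, -0.3, -0.1]
gripper_width: 46.9
grasp_force: 0.0
```

Emit:
{"method": "arm_command", "body": {
  "rows": [
    [[0,-0.15,0.1],[0,0,0]],
    [[0,-0.27,0.25],[0,0,0]],
    [[0,-0.27,0.36],[0,0,0]],
    [[0,-0.27,0.36],[0,0,0]],
    [[0,-0.27,0.36],[0,0,0]]
  ]
}}

```text
clock: 21.0
position: [446.1, 417.3, 97.2]
ee_rot: [1.0, -0.0, 0.0, 0.0]
contact_force: [-1.0, -0.8, 1.4]
gripper_width: 47.1
grasp_force: 0.0
```

Run:
```python
from h import *
go(446,417.8,13)
def disc(Q,c,r,z0,z1,tag):
    q=Q[(np.hypot(Q[:,0]-c[0],Q[:,1]-c[1])<r)&(Q[:,2]>z0)&(Q[:,2]<z1)]
    if len(q)<8: print(tag,'none');return
    cc,rr=cv2.minEnclosingCircle(q[:,:2].astype(np.float32)); A=np.linalg.lstsq(np.c_[q[:,:2],np.ones(len(q))],q[:,2],rcond=None)[0]
    print(tag,len(q),'mec',np.round(cc,1),round(rr,1),'z',np.median(q[:,2]).round(1),'tilt',A[:2].round(3),'bbox',q.min(0).round(1),q.max(0).round(1))
ims=[]
for n in('side','top'):
    c,P,im=crop(n,[471,90,150]); ims.append(c); Q=P.reshape(-1,3)
    disc(Q,(470,90),45,174,182,n+' rim'); disc(Q,(470,90),45,94,100,n+' flange')
    disc(Q,(445,418),34,7,13,n+' lid disc'); disc(Q,(445,418),20,28,40,n+' knob')
    q=Q[(np.abs(Q[:,0]-446)<30)&(np.abs(Q[:,1]-418)<60)&(Q[:,2]>50)&(Q[:,2]<130)]; print(len(q),q.min(0).round(1),q.max(0).round(1))
cv2.imwrite('pics/c7.png',np.hstack(ims)); go(446,417.8,13)
```

```text
t 21.0 pos [446.1 417.3  97.2] shift [-0.0006 -0.0025  0.337 ] turn [ 0.0003 -0.0001 -0.0002] grip 47.11531302611501 0.0 [-1.  -0.8  1.4]
side rim 42 mec [476.4  91. ] 27.2 z 176.7 tilt [0.032 0.009] bbox [470.7  63.8 174.5] [496.4 118.2 180. ]
side flange 25 mec [487.2 102.4] 22.6 z 97.9 tilt [-0.085 -0.146] bbox [474.6  83.7  94.1] [499.9 121.2  99.8]
side lid disc 347 mec [444.  417.6] 30.8 z 10.0 tilt [-0.006 -0.007] bbox [417.7 387.9   7. ] [473.  448.2  12.9]
side knob 51 mec [445.8 417.9] 9.2 z 34.0 tilt [ 0.015 -0.107] bbox [436.7 408.8  28.4] [454.3 426.7  39. ]
77 [435.1 392.8 100.7] [457.4 456.5 128.9]
top rim 147 mec [469.3  89.6] 27.8 z 176.7 tilt [0.005 0.006] bbox [442.6  62.6 174.2] [496.2 116.8 181.6]
top flange 63 mec [467.9  89.9] 29.7 z 97.5 tilt [-0.014  0.029] bbox [438.6  61.5  94. ] [493.8 117.7  99.9]
top lid disc 226 mec [443.7 416.5] 28.8 z 10.0 tilt [ 0.012 -0.012] bbox [416.9 389.5   7. ] [455.3 443.7  13. ]
top knob 35 mec [442.3 416.4] 8.7 z 34.2 tilt [0.022 0.018] bbox [435.2 408.1  29.9] [447.5 424.7  38.3]
9 [434.5 380.4 107.4] [438.6 392.8 121.3]
t 21.1 pos [446.9 417.9  99.2] shift [-0.0044  0.0012  0.3449] turn [-0.0009 -0.0008 -0.0004] grip 47.197516751174426 0.0 [-0.   0.   0.3]
```

View pics/c7.png

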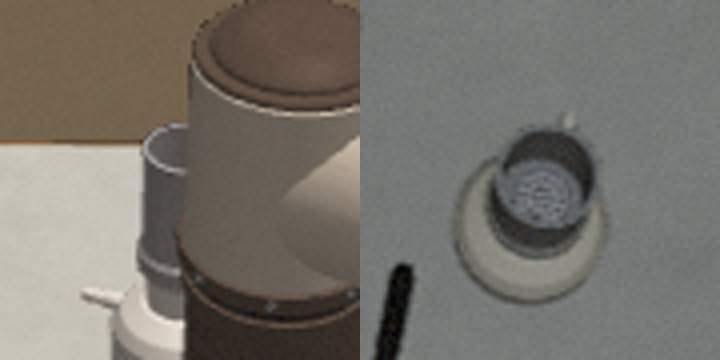

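The top view looks into the funnel, with the plate centred inside. The rim is at z=176.7 and level, so the funnel is home. Now the lid.

Emit:
{"method": "arm_command", "body": {
  "rows": [
    [[-0.003,0,0.1],[0,0,0]],
    [[-0.003,0,0.22],[0,0,0]],
    [[-0.003,0,0.31],[0,0,0]],
    [[-0.003,0,0.336],[0,0,0]],
    [[-0.003,0,0.336],[0,0,0]]
  ]
}}

```text
clock: 21.6
position: [445.6, 417.4, 14.0]
ee_rot: [1.0, -0.001, 0.0, -0.0]
contact_force: [0.0, 0.2, 0.5]
gripper_width: 46.9
grasp_force: 0.0
```

Emit:
{"method": "arm_command", "body": {
  "rows": [
    [[0,0,0],[0,0,0]],
    [[0,0,0],[0,0,0]]
  ]
}}

```text
clock: 21.8
position: [445.9, 418.4, 15.1]
ee_rot: [1.0, -0.0, 0.001, -0.001]
contact_force: [1.1, 0.3, -0.1]
gripper_width: 46.9
grasp_force: 0.0
```

```bash
python3 -c "
from h import *
go(445.8,417.8,14)"
```

```text
t 21.8 pos [445.9 418.4  15.1] shift [-0.0005  0.0024  0.0042] turn [-0.0009 -0.0007 -0.0003] grip 46.88686816943229 0.0 [ 1.1  0.3 -0.1]
```

Emit:
{"method": "arm_command", "body": {
  "rows": [
    [[0,0,0],[0,0,0]],
    [[0,0,0],[0,0,0]],
    [[0,0,0],[0,0,0]],
    [[0,0,0],[0,0,0]],
    [[0,0,0],[0,0,0]]
  ],
  "grip": 0.05
}}

```text
clock: 22.3
position: [445.4, 417.8, 14.1]
ee_rot: [1.0, -0.0, 0.0, -0.0]
contact_force: [-1.5, -0.8, 5.3]
gripper_width: 15.5
grasp_force: 58.6
```

Emit:
{"method": "arm_command", "body": {
  "rows": [
    [[0,0,-0.1],[0,0,0]],
    [[0,0,-0.25],[0,0,0]],
    [[0,0,-0.42],[0,0,0]],
    [[0,0,-0.6],[0,0,0]],
    [[0,0,-0.78],[0,0,0]]
  ]
}}

```text
clock: 22.8
position: [444.5, 416.9, 209.0]
ee_rot: [1.0, -0.001, -0.001, 0.001]
contact_force: [1.8, 0.8, -0.4]
gripper_width: 15.5
grasp_force: 58.9
```

Emit:
{"method": "arm_command", "body": {
  "rows": [
    [[0,0.1,-0.05],[0,0,0]],
    [[0.02,0.28,-0.05],[0,0,0]],
    [[0.04,0.46,-0.05],[0,0,0]],
    [[0.06,0.64,-0.05],[0,0,0]],
    [[0.08,0.8,-0.05],[0,0,0]]
  ]
}}

```text
clock: 23.3
position: [464.1, 215.2, 220.0]
ee_rot: [1.0, -0.001, -0.001, 0.0]
contact_force: [-0.6, -0.3, -1.0]
gripper_width: 15.3
grasp_force: 58.9
```

```bash
python3 -c "
from h import *
go(472,89.8,225)"
```

```text
t 23.3 pos [464.1 215.2 220. ] shift [ 0.0319  0.5016 -0.0199] turn [ 0.0001  0.0004 -0.0004] grip 15.332241756773291 58.859919318929315 [-0.6 -0.3 -1. ]
```

Emit:
{"method": "arm_command", "body": {
  "rows": [
    [[0.01,0.15,0],[0,0,0]],
    [[0.02,0.32,0],[0,0,0]],
    [[0.026,0.46,0],[0,0,0]],
    [[0.026,0.511,0],[0,0,0]],
    [[0.026,0.511,0],[0,0,0]]
  ]
}}

```text
clock: 23.8
position: [470.8, 88.2, 220.2]
ee_rot: [1.0, -0.002, -0.0, 0.0]
contact_force: [-0.1, 1.3, -0.9]
gripper_width: 15.6
grasp_force: 58.9
```

Emit:
{"method": "arm_command", "body": {
  "rows": [
    [[0,0,0],[0,0,0]],
    [[0,0,0],[0,0,0]],
    [[0,0,0],[0,0,0]]
  ]
}}

```text
clock: 24.1
position: [471.3, 90.6, 220.4]
ee_rot: [1.0, 0.0, -0.0, -0.0]
contact_force: [-0.1, -0.4, -1.3]
gripper_width: 15.7
grasp_force: 58.9
```

Run:
```python
from h import *
go(472,89.8,186)
c,P,im=crop('side',[471,90,190],6); cv2.imwrite('pics/c8.png',c)
near=(np.abs(P[...,0]-470)<50)&(np.abs(P[...,1]-89)<50)&(P[...,2]>110)
for v in range(90,150,2):
    xs=np.where(near[v])[0]
    if len(xs): print(v,xs.min(),xs.max(),P[v,xs[0]].round(),P[v,xs[-1]].round(),'mid',((P[v,xs,0].min()+P[v,xs,0].max())/2).round(1))
```

```text
t 24.1 pos [471.3  90.6 220.4] shift [0.0027 0.0033 0.1376] turn [-0.      0.0001  0.0002] grip 15.730573650105072 58.88923428487033 [-0.1 -0.4 -1.3]
90 259 275 [490. 112. 315.] [454. 111. 315.] mid 472.3
92 259 274 [489.  76. 290.] [456. 108. 308.] mid 472.5
94 260 274 [488. 112. 305.] [456. 108. 303.] mid 471.8
96 260 274 [488. 110. 299.] [456. 109. 298.] mid 471.6
98 260 274 [487. 110. 293.] [456. 112. 295.] mid 471.5
100 260 274 [487. 112. 290.] [455. 110. 288.] mid 471.3
102 261 262 [485. 108. 282.] [484. 138. 299.] mid 484.3
106 269 269 [468. 139. 290.] [468. 139. 290.] mid 467.7
108 261 272 [484. 110. 267.] [461. 138. 284.] mid 472.6
110 261 272 [485. 126. 272.] [460. 136. 278.] mid 472.6
112 261 271 [483.  78. 237.] [462. 131. 270.] mid 472.5
114 261 270 [483.  81. 233.] [463. 106. 249.] mid 472.7
116 261 270 [483.  81. 227.] [462. 107. 244.] mid 472.5
118 257 273 [492.  75. 218.] [453.  72. 216.] mid 472.3
120 255 276 [497.  82. 216.] [446.  83. 218.] mid 471.4
122 254 277 [499.  90. 216.] [444.  90. 217.] mid 471.6
124 254 276 [499.  95. 213.] [447. 100. 217.] mid 473.0
126 255 276 [497. 104. 214.] [446.  98. 210.] mid 471.7
128 258 273 [490. 112. 213.] [454. 114. 215.] mid 472.2
130 260 269 [483.  66. 177.] [461.  65. 177.] mid 472.0
132 256 273 [494.  76. 177.] [451.  75. 177.] mid 472.3
134 255 275 [496.  84. 177.] [446.  81. 176.] mid 471.1
136 255 276 [496.  92. 177.] [444.  91. 176.] mid 470.2
138 255 276 [496.  99. 175.] [444.  97. 174.] mid 470.3
140 255 275 [496.  99. 169.] [447.  99. 170.] mid 471.4
142 255 275 [496.  99. 163.] [446.  98. 163.] mid 471.2
144 255 275 [496. 101. 159.] [446.  98. 157.] mid 471.0
146 255 275 [496. 100. 152.] [446.  99. 152.] mid 470.8
148 255 275 [496.  98. 145.] [445.  99. 145.] mid 470.5
```

View pics/c8.png

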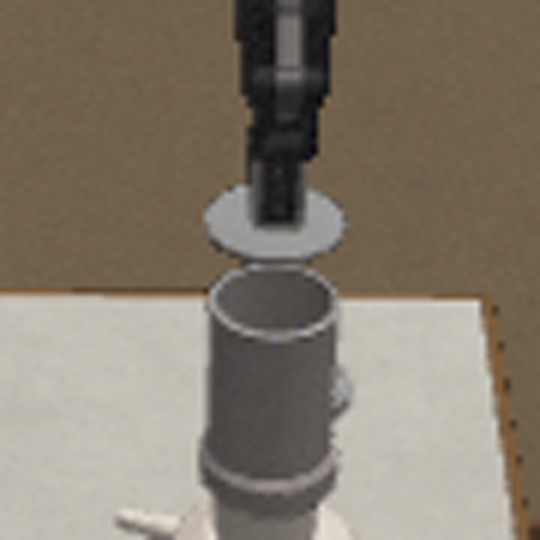

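The lid hangs level over the funnel in the crop: lid at (275,222), rim at (272,300). It is within 1 mm.

Emit:
{"method": "arm_command", "body": {
  "rows": [
    [[-0.003,0.003,0.02],[0,0,0]],
    [[-0.003,0.003,0.05],[0,0,0]],
    [[-0.003,0.003,0.08],[0,0,0]],
    [[-0.003,0.003,0.11],[0,0,0]],
    [[-0.003,0.003,0.11],[0,0,0]]
  ]
}}

```text
clock: 24.65
position: [469.7, 88.5, 191.5]
ee_rot: [1.0, -0.001, -0.002, 0.001]
contact_force: [0.1, 0.0, -0.7]
gripper_width: 16.2
grasp_force: 58.9
```

Emit:
{"method": "arm_command", "body": {
  "rows": [
    [[0,0,0.008],[0,0,0]],
    [[0,0,0.016],[0,0,0]],
    [[0,0,0.02],[0,0,0]],
    [[0,0,0.02],[0,0,0]]
  ]
}}

```text
clock: 25.05
position: [470.6, 88.8, 188.1]
ee_rot: [1.0, -0.0, 0.0, -0.0]
contact_force: [0.0, -0.0, -0.7]
gripper_width: 15.6
grasp_force: 58.9
```

```bash
python3 -c "
from h import *
go(471.3,89.8,185.1); print(arm.read_state()['wrist_torque'])"
```

```text
t 25.05 pos [470.6  88.8 188.1] shift [ 0.003  -0.0038  0.0119] turn [-0.     -0.     -0.0003] grip 15.602662618715705 58.88938948279247 [ 0.  -0.  -0.7]
[-0.0678279   0.02406895  0.00741311]
```

Emit:
{"method": "arm_command", "body": {
  "rows": [
    [[0,0,0.006],[0,0,0]],
    [[0,0,0.01],[0,0,0]],
    [[0,0,0.013],[0,0,0]],
    [[0,0,0.014],[0,0,0]],
    [[0,0,0.014],[0,0,0]]
  ]
}}

```text
clock: 25.55
position: [470.7, 88.9, 185.0]
ee_rot: [1.0, -0.0, 0.0, -0.0]
contact_force: [-1.6, -0.7, 1.5]
gripper_width: 15.9
grasp_force: 59.2
```

```bash
python3 -c "
from h import *
go(471.3,89.8,185.1); print(arm.read_state()['wrist_torque'])"
```

```text
t 25.55 pos [470.7  88.9 185. ] shift [ 0.0024 -0.0037 -0.0005] turn [-0.     -0.0002 -0.0003] grip 15.900782780068381 59.227079681586474 [-1.6 -0.7  1.5]
[-0.08682839  0.20363138  0.0182169 ]
```

Emit:
{"method": "arm_command", "body": {
  "rows": [
    [[0,0,0],[0,0,0]],
    [[0,0,0],[0,0,0]],
    [[0,0,0],[0,0,0]],
    [[0,0,0],[0,0,0]],
    [[0,0,0],[0,0,0]]
  ],
  "grip": 0.7
}}

```text
clock: 26.05
position: [470.5, 88.9, 184.5]
ee_rot: [1.0, -0.0, -0.0, 0.0]
contact_force: [0.3, 0.1, 0.6]
gripper_width: 59.9
grasp_force: 0.0
```

Emit:
{"method": "arm_command", "body": {
  "rows": [
    [[0,0,-0.06],[0,0,0]],
    [[0,0,-0.16],[0,0,0]],
    [[0,0,-0.3],[0,0,0]],
    [[0,-0.15,-0.3],[0,0,0]],
    [[0,-0.3,-0.3],[0,0,0]]
  ]
}}

```text
clock: 26.55
position: [471.1, 164.5, 261.1]
ee_rot: [1.0, -0.002, 0.001, -0.001]
contact_force: [0.1, -0.3, -0.5]
gripper_width: 59.6
grasp_force: 0.0
```

Emit:
{"method": "arm_command", "body": {
  "rows": [
    [[-0.1,-0.18,0],[0,0,0]],
    [[-0.2,-0.36,0],[0,0,0]],
    [[-0.3,-0.54,0],[0,0,0]],
    [[-0.3,-0.72,0],[0,0,0]],
    [[-0.3,-0.72,0],[0,0,0]]
  ]
}}

```text
clock: 27.05
position: [395.1, 348.7, 259.1]
ee_rot: [1.0, 0.002, 0.0, -0.0]
contact_force: [-0.5, -0.9, 0.3]
gripper_width: 59.7
grasp_force: 0.0
```

Run:
```python
from h import *
def disc(Q,c,r,z0,z1,tag):
    q=Q[(np.hypot(Q[:,0]-c[0],Q[:,1]-c[1])<r)&(Q[:,2]>z0)&(Q[:,2]<z1)]
    if len(q)<8: print(tag,'none');return
    cc,rr=cv2.minEnclosingCircle(q[:,:2].astype(np.float32)); A=np.linalg.lstsq(np.c_[q[:,:2],np.ones(len(q))],q[:,2],rcond=None)[0]
    print(tag,len(q),'mec',np.round(cc,1),round(rr,1),'z',np.median(q[:,2]).round(1),'tilt',A[:2].round(3))
ims=[]
for n in('side','top'):
    c,P,im=crop(n,[471,90,140]); ims.append(c); Q=P.reshape(-1,3)
    disc(Q,(470,90),40,176,186,n+' lid disc'); disc(Q,(470,90),40,198,212,n+' knob'); disc(Q,(470,90),45,94,100,n+' flange')
    disc(Q,(449,-77),45,9,20,n+' wide'); disc(Q,(442,297),45,50,62,n+' cup')
cv2.imwrite('pics/c9.png',np.hstack(ims)); go(0,0,0)
```

```text
side lid disc 234 mec [472.9  88.1] 31.4 z 180.6 tilt [-0.004 -0.026]
side knob 39 mec [472.4  90.1] 10.1 z 203.8 tilt [-0.019 -0.312]
side flange 54 mec [471.4  92.4] 30.3 z 97.1 tilt [ 0.004 -0.016]
side wide 18 mec [429.7 -75. ] 19.6 z 12.8 tilt [ 0.141 -0.009]
side cup 306 mec [444.9 297. ] 27.6 z 55.4 tilt [-0.012 -0.025]
top lid disc 533 mec [469.4  88.7] 28.8 z 180.7 tilt [0.001 0.001]
top knob 60 mec [469.2  88.9] 8.6 z 205.0 tilt [0.108 0.038]
top flange 40 mec [467.8  90.1] 29.7 z 98.2 tilt [-0.012  0.036]
top wide 443 mec [449.  -77.8] 29.1 z 14.2 tilt [0.    0.006]
top cup 389 mec [441.8 296.3] 26.2 z 55.3 tilt [0.005 0.009]
t 27.15 pos [395.3 344.8 259. ] shift [-1.5816  1.3767  1.0385] turn [0.0003 0.0002 0.0003] grip 59.83156047717848 0.0 [ 0.5 -0.3 -0.4]
```

View pics/c9.png

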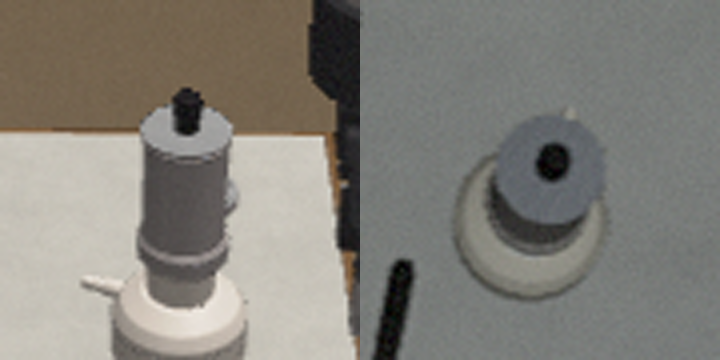

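Both views show the full stack standing straight. The lid disc is at z=180.7 (181 expected) and level, and the wide plate and cup have not moved.

```bash
python3 -c "
from bench import arm
print(arm.job_done())"
```

```text
the job is handed in; nothing more can be done
None
```

The vacuum filter is assembled on the flask: base, small plate, funnel and lid each measured fully home and level, the wide plate and cup were left where they were, and the job was handed in at about 27 s on the robot's clock.

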